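Clamp the chopping board in its holder

ROBOT

A 7-joint arm with a two-finger parallel gripper is mounted at the origin on a cart in front of the work surface, level with it; the furniture and walls round the work are solid. World frame = base frame: x ahead of the robot, y to its left, z up, the work surface at z = 0. Lengths are in mm, angles in rad, forces in N, time in s.
With the tool pointing down it reaches from about 350 to 900 mm from the base axis. Payload 7.2 kg.
Tool frame: the origin (TCP) lies at the very end of the fingers, on their centre line; the grasp point (between the pads) lies 19 mm behind it; x points along the fingers, y is the direction in which the jaws open and shut, and the axes are right-handed (so a half turn about x gives the same grasp; the last joint's range is limited). The gripper opens to 85 mm and grips with 20 to 120 N. Pads are 22 mm wide; open, the fingers measure 114 mm over their backs; the gripper's body (76 mm by 85 mm) begins 54 mm behind the grasp point. The pads swing forward as they close: fully open they stand 13 mm farther back than shut.
Start: joints at [-1.4, 0.411, -0.013, 1.596, 0.006, 1.134, -0.082], TCP at [147.845, 607.265, 231.297] pointing down, gripper open.
Joint ranges: [-2.95, 2.95], [-0.29, 1.99], [-1.47, 1.44], [0.14, 2.54], [-1.03, 4.17], [0.13, 1.85], [-2.86, 2.86]. Speed limits (rad/s): [2.39, 2.39, 3.01, 3.01, 3.14, 3.14, 3.14].

INTERFACE

Orientations are given as a unit quaternion [x, y, z, w].
In Python, from bench import ctrl gives the robot as it stands. The module is installed in compiled form; this text tells all that it offers.
- The arm moves only by the tool move_arm, never from a script. Its argument "steps" is a list of rows, each an object of numbers: "rx", "ry", "rz": the turn, a rotation vector about the tool's x, y, z in rad; "tx", "ty", "tz": the shift along the tool's x, y, z in mm; "claw": the opening, from 0 (shut) to 1 (fully open). A call has exactly 10 rows; each row is the pose to reach, as a shift and turn from the pose commanded when the call began, along the tool's axes at that moment; what a row does not reach only later rows make up. A row lasts 1/8 s, in which the tool goes at most 62.5 mm and 10.7 degrees, less where a joint would pass 70% of its speed; a pose out of reach is approached as far as the arm can. A call with a gripper value outside its range is refused whole. The fingers move at their own pace and stop on an object; the grip force is fixed at half the most. Time passes only in rows, so rows that repeat a pose let the fingers close, or fill a call up. It gives the time, the measured TCP pose, the force and the opening at its end, in the units of the state.
- ctrl.state(): the state, without advancing time (a new reading comes with each control period).
- ctrl.read_camera(name): name is "scene" or "top"; returns the picture (400x640x3 uint8, blue, green, red); there is no depth.
- ctrl.calibration(name): a dict with "vertical_fov" (degrees; the focal length in pixels is half the picture's height over the tangent of half this angle, whatever the lens; pixels are square), "cx", "cy" (the principal point, pixels), "xyz" and "orientation" of the camera in the world. Camera axes: x right, y up, looking along -z (the intrinsics and any distortion apply to the point x, -y, -z); pixel columns grow to the right and rows downward; lengths in mm; the calibration is good to about 2 mm. A picture is of the moment at which its call begins. calibration takes no time and is no camera call.
- ctrl.finish_job(): hands the job in, once; it reports no verdict.
The state is a dict: "time": time; "q": joint angles; "joint_velocities": joint speeds; "tau": joint torques, N m; "tcp_pos": TCP position; "orientation": TCP orientation; "contact_force": force on the tool from outside, world axes, zero at the start; "ft_torque": the same for the moment, N m; "grip_width": opening from 0.0 (shut) to 1.0 (fully open).
Only numpy, scipy, OpenCV 4.12 (cv2) and the standard library are available. Lean on these libraries where they do the work, as an engineer would, in place of code of your own. Each camera call takes 0.05 s, during which the arm holds its last target. There are 200 camera calls.

TASK

Make the chopping board fast in its holder so that it cannot skid while potatoes are cut on it: slide it along the holder until it stands fully home and square against the upright back stop, under the screw clamp. Then turn the clamp's black knob clockwise until you feel it bite on the board (the resistance rises sharply), give it an eighth of a turn more and no further, so that the board is held firmly but the plastic is not dented, and let go. Leave the things round about where they are.

Things in the scene. Friction and masses are not known exactly. Their poses are not given: they have to be found in the camera images.
- holder: board holder fixed on the table: steel base 232 x 245 mm with three thin rubber strips along its x on which the board lies and slides (strip tops 8 mm above the table) and an upright back stop, 36 mm high, across its +x side. Origin: on the table under the base; x points to the stop (the way the board is pushed home), y along the stop, z up. The stop's face that meets the board is at x = +95 mm
- stop (a point): middle of that face of the back stop, 20 mm above the table; axes as the holder's. Over it a flat steel bar, 40 mm wide in y, rises behind the stop to 72 mm above the table and reaches 57 mm over the board towards -x; its round boss carries the clamp screw, 42 mm from the stop's face
- board_mid (a point): centre of the loose plain off-white plastic chopping board: 193 mm along x, 263 mm along y, 16 mm thick, 0.6 to 0.95 kg, lying on the strips 35 to 70 mm short of the stop, a little askew. Axes follow its edges, x roughly as the holder's. Home, this point is at x = -1.5 mm in the holder's frame. The long edge away from the stop (-x side, 8 to 24 mm above the table) is free for pushing
- board: the same board as a  origin at the centre of its underside, axes turned 2 degrees clockwise (from above) from its edges, so go by board_mid
- knob: the clamp's round black fluted hand knob, 48 mm across, gripped band 22 mm high, on an upright screw. Origin: centre of the band, about 110 mm above the table; axes do not turn with the knob (any grasp yaw fits); 18 mm free below. Clockwise from above lowers it 12 mm a turn, lightly (0.02 N m), until its foot, now 1 to 4.5 mm above board height, bites; then the moment climbs about 0.4 N m per rad
- potato_a: bystander: potato about 75 mm long lying to the right of the board; origin at its underside
- potato_b: bystander: potato about 80 mm long lying left of the holder; origin at its underside
- peeler: bystander: peeler 170 mm long lying left of the holder; origin at its underside
- salt_shaker: bystander: shaker 44 mm wide, 90 mm high, standing left of the holder, near the robot; origin at its underside

How it is judged:
By the outcome, as a careful person would: the job done as asked, in the order asked, and still so for the second after the job is handed in, with the robot touching nothing.
It also fails if it takes over 69 s, if anything falls off the work surface, if the arm or the gripper's body presses on something with over 40 N, if the wrist force passes 120 N, or if a joint passes its speed limit or range.

## Working session

There is one attempt and no reset: what is moved stays moved. The work goes in short steps, Python scripts to look and compute and a tool call to move; the robot and the scene stay as the last step left them, time stands still between calls to the robot, and variables do not carry over. Pictures are saved under pics/ and viewed, about 8 in all and at most 12, crops included, and the job is handed in when it is done.

Besides the shell and the picture viewer there is one more tool, called after "Call:" by a JSON object that holds its "api" and its "payload", one argument or row to a line. move_arm: Moves the arm, as the interface text tells. Its arguments: {"type":"object","properties":{"steps":{"type":"array"}},"required":["steps"]}

```bash
mkdir -p pics
python3 - <<'E'
from bench import ctrl
import cv2
print(ctrl.state())
for n in("scene","top"):
    print(n,ctrl.calibration(n)); cv2.imwrite(f"pics/{n}0.png",ctrl.read_camera(n))
E
```

```text
{'time': 0.0, 'q': array([-1.40019806,  0.41187955, -0.01271179,  1.59704344,  0.00562415,
        1.13429782, -0.0822218 ]), 'joint_velocities': array([ 0.00123476, -0.0008097 , -0.00286569,  0.00066986, -0.00039905,
        0.00035527,  0.00027493]), 'tau': array([ 4.05234050e-04, -6.00634933e+01,  6.82206117e-01, -2.99421394e+01,
        1.37352964e-02,  1.03111099e-02, -1.27898238e-05]), 'tcp_pos': array([147.76575758, 606.77344254, 230.46600678]), 'orientation': array([ 0.08366026,  0.70209222, -0.08478562,  0.70205333]), 'contact_force': array([0.62322248, 0.58670207, 0.37959806]), 'ft_torque': array([ 0.00817479,  0.04857089, -0.00043515]), 'grip_width': 0.9960835788602715}
scene {'vertical_fov': 48.405862972368496, 'cx': 320.6573887455628, 'cy': 198.03827727497367, 'xyz': array([-283.56648614, -564.07217655,  927.36033899]), 'orientation': array([ 0.34726108, -0.2048018 , -0.45715305,  0.79276545])}
top {'vertical_fov': 56.908811314947755, 'cx': 318.97441958229126, 'cy': 199.4421379630036, 'xyz': array([ 439.9224729 , -110.39279036,  957.78390132]), 'orientation': array([ 0.05135338, -0.04955744, -0.70063224,  0.70994461])}
```

View pics/scene0.png

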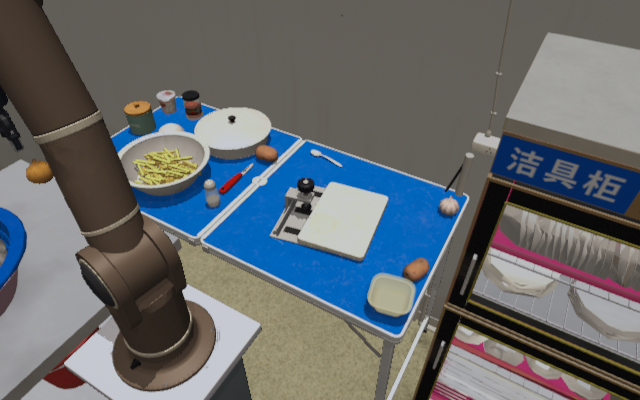

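View pics/top0.png

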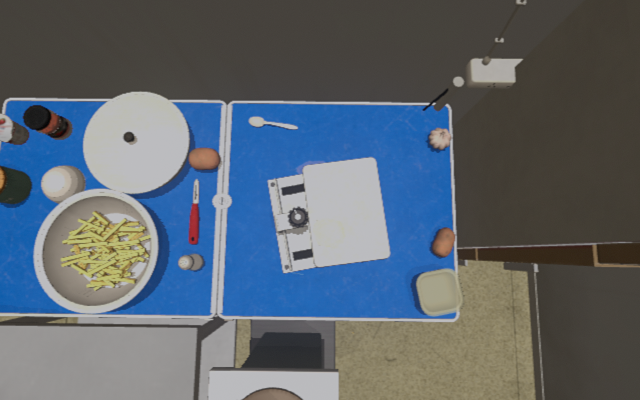

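The scene view shows the holder at about (310,215), with the stop to the left. In the top view the knob is at (297,217), the board spans about (305-388, 158-268), and the push direction is image-left. Next I'll measure.

```bash
cat > h.py <<'E'
from bench import ctrl
import cv2, numpy as np
from scipy.spatial.transform import Rotation as R
def cam(n):
    c=ctrl.calibration(n); f=200/np.tan(np.radians(c["vertical_fov"]/2))
    return c,f,R.from_quat(c["orientation"]).as_matrix()
def ray(n,u,v):
    c,f,M=cam(n); d=M@np.array([(u-c["cx"])/f,-(v-c["cy"])/f,-1]); return np.array(c["xyz"]),d
def onz(n,u,v,z):
    o,d=ray(n,u,v); return o+d*(z-o[2])/d[2]
def proj(n,p):
    c,f,M=cam(n); q=M.T@(np.array(p)-c["xyz"]); return np.array([c["cx"]+f*q[0]/-q[2],c["cy"]-f*q[1]/-q[2]])
def tri(u1,u2):
    a,d=ray("top",*u1); b,e=ray("scene",*u2)
    s=np.linalg.lstsq(np.c_[d,-e],b-a,rcond=None)[0]; p,q=a+d*s[0],b+e*s[1]; return (p+q)/2,np.linalg.norm(p-q)
E
python3 - <<'E'
from h import *
im=cv2.imread("pics/top0.png")
print("tcp px",proj("top",[148,607,231]))
hsv=cv2.cvtColor(im,cv2.COLOR_BGR2HSV)
print(im[210,350],im[230,307],im[262,292],im[185,275],im[216,284])
a=cv2.resize(im[140:290,250:410],None,fx=5,fy=5,interpolation=cv2.INTER_CUBIC)[:, :400]
s=cv2.imread("pics/scene0.png")
b=cv2.resize(s[165:270,265:395],None,fx=3,fy=3,interpolation=cv2.INTER_CUBIC)
o=np.zeros((600,790,3),np.uint8); a=cv2.resize(im[150:280,260:395],None,fx=4.4,fy=4.4,interpolation=cv2.INTER_CUBIC)[:, :400]
o[:a.shape[0],:400]=a; o[:b.shape[0],400:]=b; cv2.imwrite("pics/c0.png",o)
m=((hsv[...,1]<45)&(hsv[...,2]>195)).astype(np.uint8); m[:150]=0;m[280:]=0;m[:,:302]=0;m[:,400:]=0
m=cv2.morphologyEx(m,cv2.MORPH_OPEN,np.ones((5,5)))
k=max(cv2.findContours(m,0,1)[0],key=cv2.contourArea); print(cv2.contourArea(k),cv2.boundingRect(k))
P=np.array([onz("top",*p[0],24)[:2] for p in k],np.float32); print(cv2.minAreaRect(P)); print(cv2.boxPoints(cv2.minAreaRect(P)))
E
```

```text
tcp px [-71.63394161 407.25918906]
[191 188 188] [190 186 186] [191 187 186] [164 169 172] [190 188 187]Traceback (most recent call last):
  File "<stdin>", line 13, in <module>
ValueError: max() iterable argument is empty
```

View pics/c0.png

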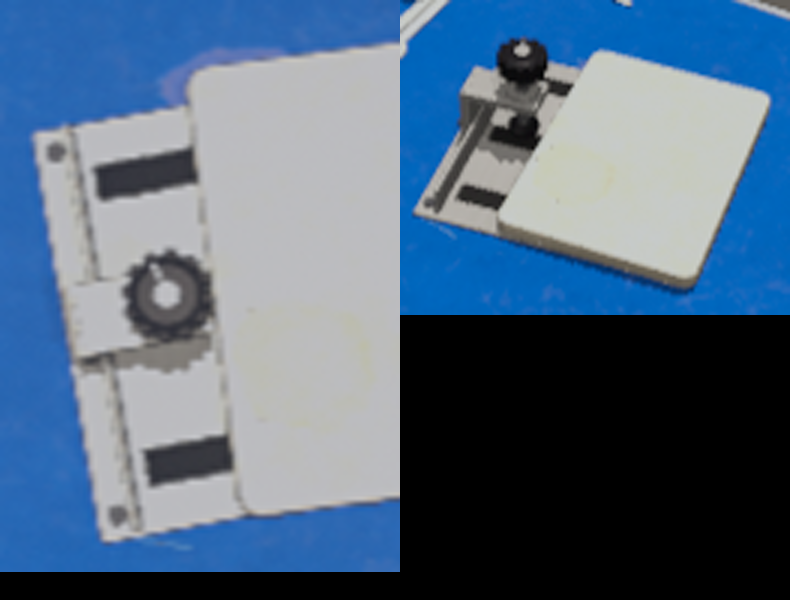

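The crop shows base corners at about (35,132) and (103,541) in the left panel. The knob top is at (168,293) left and (521,49) right, and the board's left edge runs from (195,120) to (232,470).

Run:
```python
from h import *
np.set_printoptions(precision=1,suppress=True)
T=lambda x,y:(260+x/4.4,150+y/4.4); S=lambda x,y:(265+(x-400)/3,165+y/3)
p,e=tri(T(168,293),S(521,49)); print("knob top",p,e)
for z in(5,36): 
    A,B=onz("top",*T(35,132),z),onz("top",*T(103,541),z); d=A-B; print(z,A,B,np.linalg.norm(d),np.degrees(np.arctan2(d[1],d[0])))
A,B=onz("top",*T(70,125),36),onz("top",*T(138,530),36); print("dark line",A,B,np.degrees(np.arctan2(*(A-B)[[1,0]])))
print("scene base corner",onz("scene",*S(415,213),5))
im=cv2.imread("pics/top0.png"); h=cv2.cvtColor(im,cv2.COLOR_BGR2HSV)
m=((h[...,1]<90)*255).astype(np.uint8); g=cv2.GaussianBlur(h[...,1].astype(float),(3,3),0)
def cross(line,axis,th=120):
    # subpixel first crossing going outward
    for i in range(len(line)-1):
        if line[i]<th<=line[i+1]: return i+(th-line[i])/(line[i+1]-line[i])
R_=[(360+cross(g[v,360:410],0),v) for v in range(175,252,3)]
U=[(u,200-cross(g[200:140:-1,u],0)) for u in range(320,370,3)]
D=[(u,230+cross(g[230:285,u],0)) for u in range(322,378,3)]
# left edge: gradient min in grey between 300..318
def fit(P,z,name):
    Q=np.array([onz("top",u,v,z)[:2] for u,v in P],np.float32); vx,vy,x,y=cv2.fitLine(Q,cv2.DIST_HUBER,0,.01,.01).ravel(); print(name,z,(vx,vy),(x,y),"ang",np.degrees(np.arctan2(vy,vx)),"res",np.std((Q-[x,y])@[-vy,vx])); return np.array([x,y]),np.array([vx,vy])
r=fit(R_,20,"right"); u=fit(U,24,"far(top)"); d=fit(D,24,"near")
gray=cv2.cvtColor(im,cv2.COLOR_BGR2GRAY).astype(float)
L=[]
for v in list(range(172,186,1))+list(range(190,198))+list(range(225,262)):
    x0=304.3+(v-177.3)*8.4/79.5; a=int(x0)-4; seg=gray[v,a:a+9]; L.append((a+np.argmin(seg),v))
l=fit(L,20,"left")
def isec(a,b):
    t=np.linalg.solve(np.c_[a[1],-b[1]],b[0]-a[0]); return a[0]+t[0]*a[1]
C=[isec(l,u),isec(l,d),isec(r,d),isec(r,u)]; print(np.array(C),np.mean(C,0),[np.linalg.norm(C[i]-C[i-1]) for i in range(4)])
```

```text
knob top [519.7 -60.5 123.6] 0.8582788117187726
5 [626.8  27.7   5. ] [387.4 -19.4   5. ] 243.9771931960201 11.135083161367719
36 [620.7  23.3  36. ] [389.1 -22.3  36. ] 236.03909413848922 11.135083161367724
dark line [625.1   3.1  36. ] [395.4 -41.7  36. ] 11.048290156166765
scene base corner [385.5 -23.4   5. ]
right 20 (np.float32(0.99038494), np.float32(0.13833897)) (np.float32(542.1682), np.float32(-274.6748)) ang 7.9517407 res 0.23014243
far(top) 24 (np.float32(0.13962062), np.float32(-0.99020505)) (np.float32(680.8766), np.float32(-176.16092)) ang -81.974106 res 0.7291776
near 24 (np.float32(0.14048687), np.float32(-0.99008256)) (np.float32(414.6327), np.float32(-188.65482)) ang -81.92397 res 0.2036301
left 20 (np.float32(0.9904022), np.float32(0.1382153)) (np.float32(525.03937), np.float32(-78.25235)) ang 7.9445863 res 4.058352
[[ 664.3  -58.8]
 [ 401.4  -95.5]
 [ 429.1 -290.5]
 [ 691.8 -253.8]] [ 546.7 -174.6] [np.float32(196.88603), np.float32(265.46307), np.float32(196.91948), np.float32(265.2907)]
```

```bash
cat >> h.py <<'E'
HX=np.array([-.193,.981]); HY=np.array([-.981,-.193]); HO=np.array([529.5,-111.])
def H(x,y): return HO+x*HX+y*HY
def go(p,yaw,cur=None):
    """numbers for a move to p, tool x down, tool y at world angle yaw(deg)"""
    s=ctrl.state(); C=R.from_quat(s["orientation"]); y=np.array([np.cos(np.radians(yaw)),np.sin(np.radians(yaw)),0]); x=np.array([0,0,-1.])
    T=R.from_matrix(np.c_[x,y,np.cross(x,y)]); d=C.inv().apply(np.array(p)-s["tcp_pos"]); r=(C.inv()*T).as_rotvec()
    print("go t",d.round(1),"r",r.round(4))
def st():
    s=ctrl.state(); M=R.from_quat(s["orientation"]).as_matrix()
    print("t",round(s["time"],2),"q",s["q"].round(3),"tcp",s["tcp_pos"].round(1),"yaw",np.degrees(np.arctan2(M[1,1],M[0,1])).round(2),"x",M[:,0].round(3),"F",s["contact_force"].round(2),"M",s["ft_torque"].round(3),"w",round(s["grip_width"],3))
E
python3 - <<'E'
from h import *
st(); print("knob",onz("top",*(260+168/4.4,150+293/4.4),121), "start", H(-215,-2),"potA",onz("top",444,242,25))
p=H(-215,-2)
for yaw in(11.1,191.1): go([*p,231],yaw)
E
```

```text
t 0.1 q [-1.4    0.412 -0.013  1.597  0.006  1.134 -0.082] tcp [147.7 606.8 230.5] yaw 76.32 x [-0.    -0.001 -1.   ] F [ 0.16  0.08 -0.17] M [-0.018  0.008  0.015] w 0.997
knob [520.20108487 -60.66791823 121.        ] start [ 572.957 -321.529] potA [ 470.22445507 -422.40784588   25.        ]
go t [ 7.000e-01 -8.014e+02  6.327e+02] r [1.1383e+00 9.0000e-04 1.2000e-03]
go t [ 7.000e-01 -8.014e+02  6.327e+02] r [-2.0033e+00 -1.4000e-03  1.0000e-03]
```

Call:
{"api": "move_arm", "payload": {
  "steps": [
    {"ty": -801, "tz": 633, "rx": 1.138, "claw": 0.5},
    {"ty": -801, "tz": 633, "rx": 1.138, "claw": 0.5},
    {"ty": -801, "tz": 633, "rx": 1.138, "claw": 0.5},
    {"ty": -801, "tz": 633, "rx": 1.138, "claw": 0.5},
    {"ty": -801, "tz": 633, "rx": 1.138, "claw": 0.5},
    {"ty": -801, "tz": 633, "rx": 1.138, "claw": 0.5},
    {"ty": -801, "tz": 633, "rx": 1.138, "claw": 0.5},
    {"ty": -801, "tz": 633, "rx": 1.138, "claw": 0.5},
    {"ty": -801, "tz": 633, "rx": 1.138, "claw": 0.5},
    {"ty": -801, "tz": 633, "rx": 1.138, "claw": 0.5}
  ]
}}

```text
invalid input
```

Run:
```python
from h import *
st(); p=H(-215,-2); go([*p,231],11.1)
```

```text
t 0.1 q [-1.4    0.412 -0.013  1.597  0.006  1.134 -0.082] tcp [147.7 606.8 230.5] yaw 76.32 x [-0.    -0.001 -1.   ] F [ 0.16  0.08 -0.17] M [-0.018  0.008  0.015] w 0.997
go t [ 7.000e-01 -8.014e+02  6.327e+02] r [1.1383e+00 9.0000e-04 1.2000e-03]
```

Call:
{"api": "move_arm", "payload": {
  "steps": [
    {"rx": 1.138, "ry": 0, "rz": 0, "tx": 0, "ty": -801, "tz": 633, "claw": 0.5},
    {"rx": 1.138, "ry": 0, "rz": 0, "tx": 0, "ty": -801, "tz": 633, "claw": 0.5},
    {"rx": 1.138, "ry": 0, "rz": 0, "tx": 0, "ty": -801, "tz": 633, "claw": 0.5},
    {"rx": 1.138, "ry": 0, "rz": 0, "tx": 0, "ty": -801, "tz": 633, "claw": 0.5},
    {"rx": 1.138, "ry": 0, "rz": 0, "tx": 0, "ty": -801, "tz": 633, "claw": 0.5},
    {"rx": 1.138, "ry": 0, "rz": 0, "tx": 0, "ty": -801, "tz": 633, "claw": 0.5},
    {"rx": 1.138, "ry": 0, "rz": 0, "tx": 0, "ty": -801, "tz": 633, "claw": 0.5},
    {"rx": 1.138, "ry": 0, "rz": 0, "tx": 0, "ty": -801, "tz": 633, "claw": 0.5},
    {"rx": 1.138, "ry": 0, "rz": 0, "tx": 0, "ty": -801, "tz": 633, "claw": 0.5},
    {"rx": 1.138, "ry": 0, "rz": 0, "tx": 0, "ty": -801, "tz": 633, "claw": 0.5}
  ]
}}

```text
time: 1.35
tcp_pos: [408.8, 37.3, 231.5]
orientation: [0.45, 0.546, -0.449, 0.546]
contact_force: [0.7, 0.6, -0.2]
grip_width: 0.5
```

Run:
```python
from h import *
st(); p=H(-215,-2); go([*p,231],11.1)
```

```text
t 1.35 q [-0.827  0.011  0.637  2.11  -0.008  1.022  0.009] tcp [408.8  37.3 231.5] yaw 11.14 x [ 0.001  0.001 -1.   ] F [ 0.69  0.62 -0.19] M [ 0.062 -0.074  0.008] w 0.5
go t [3.000e-01 9.180e+01 3.838e+02] r [ 0.0006 -0.0007 -0.0009]
```

Call:
{"api": "move_arm", "payload": {
  "steps": [
    {"rx": 0, "ry": 0, "rz": 0, "tx": 0, "ty": 92, "tz": 384, "claw": 0.5},
    {"rx": 0, "ry": 0, "rz": 0, "tx": 0, "ty": 92, "tz": 384, "claw": 0.5},
    {"rx": 0, "ry": 0, "rz": 0, "tx": 0, "ty": 92, "tz": 384, "claw": 0.5},
    {"rx": 0, "ry": 0, "rz": 0, "tx": 0, "ty": 92, "tz": 384, "claw": 0.5},
    {"rx": 0, "ry": 0, "rz": 0, "tx": 0, "ty": 92, "tz": 384, "claw": 0.5},
    {"rx": 0, "ry": 0, "rz": 0, "tx": 0, "ty": 92, "tz": 384, "claw": 0.5},
    {"rx": 0, "ry": 0, "rz": 0, "tx": 0, "ty": 92, "tz": 384, "claw": 0.5},
    {"rx": 0, "ry": 0, "rz": 0, "tx": 60, "ty": 92, "tz": 384, "claw": 0.5},
    {"rx": 0, "ry": 0, "rz": 0, "tx": 120, "ty": 92, "tz": 384, "claw": 0.5},
    {"rx": 0, "ry": 0, "rz": 0, "tx": 175, "ty": 92, "tz": 384, "claw": 0.5}
  ]
}}

```text
time: 2.6
tcp_pos: [572.3, -319.4, 53.8]
orientation: [0.449, 0.546, -0.449, 0.546]
contact_force: [0.2, 0.2, 0.7]
grip_width: 0.497
```

Run:
```python
from h import *
st(); p=H(-215,-2); go([*p,11],11.1)
im=ctrl.read_camera("top"); s=ctrl.read_camera("scene"); cv2.imwrite("pics/t1.png",im)
a=cv2.resize(im[130:300,260:460],None,fx=3,fy=3,interpolation=cv2.INTER_CUBIC); cv2.imwrite("pics/c1.png",a)
```

```text
t 2.6 q [ 0.002  0.737  0.658  1.702 -0.553  0.898  1.083] tcp [ 572.3 -319.4   53.8] yaw 11.12 x [-0.001  0.001 -1.   ] F [0.19 0.23 0.66] M [ 0.024 -0.037 -0.014] w 0.497
go t [42.8  0.3  2.2] r [ 0.0004 -0.0008  0.0008]
```

View pics/c1.png

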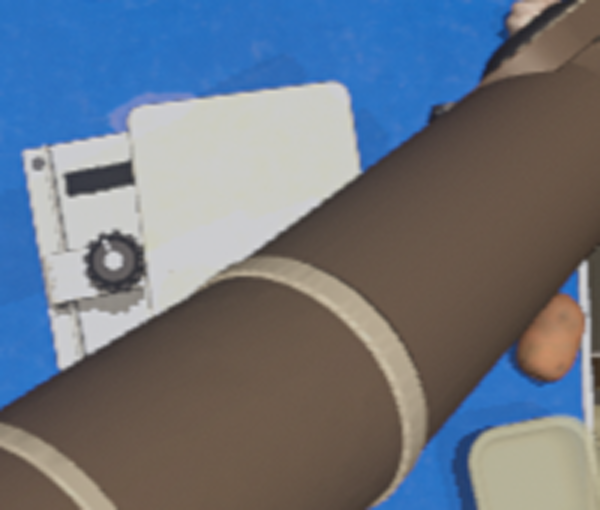

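The arm hides the near half of the view. The board is still at crop (130-360, 85-300) and the potato at (550,335) is clear. I'll descend and approach.

Call:
{"api": "move_arm", "payload": {
  "steps": [
    {"rx": 0, "ry": 0, "rz": 0, "tx": 15, "ty": 0, "tz": 0, "claw": 0.5},
    {"rx": 0, "ry": 0, "rz": 0, "tx": 30, "ty": 0, "tz": 0, "claw": 0.5},
    {"rx": 0, "ry": 0, "rz": 0, "tx": 38, "ty": 0, "tz": 0, "claw": 0.5},
    {"rx": 0, "ry": 0, "rz": 0, "tx": 43, "ty": 0, "tz": 0, "claw": 0.5},
    {"rx": 0, "ry": 0, "rz": 0, "tx": 43, "ty": 0, "tz": -6, "claw": 0.5},
    {"rx": 0, "ry": 0, "rz": 0, "tx": 43, "ty": 0, "tz": -12, "claw": 0.5},
    {"rx": 0, "ry": 0, "rz": 0, "tx": 43, "ty": 0, "tz": -18, "claw": 0.5},
    {"rx": 0, "ry": 0, "rz": 0, "tx": 43, "ty": 0, "tz": -24, "claw": 0.5},
    {"rx": 0, "ry": 0, "rz": 0, "tx": 43, "ty": 0, "tz": -28, "claw": 0.5},
    {"rx": 0, "ry": 0, "rz": 0, "tx": 43, "ty": 0, "tz": -30, "claw": 0.5}
  ]
}}

```text
time: 3.95
tcp_pos: [567.0, -290.1, 13.3]
orientation: [0.449, 0.546, -0.449, 0.546]
contact_force: [0.6, -0.3, -0.0]
grip_width: 0.499
```

Run:
```python
from h import *
st(); p=H(-130,-2); go([*p,11],11.1)
```

```text
t 3.95 q [-0.024  0.763  0.623  1.768 -0.593  0.806  1.086] tcp [ 567.  -290.1   13.3] yaw 11.13 x [ 0.  0. -1.] F [ 0.55 -0.35 -0.01] M [-0.013 -0.055  0.019] w 0.499
go t [  2.3  -0.2 -53. ] r [ 0.0006 -0.     -0.0001]
```

Call:
{"api": "move_arm", "payload": {
  "steps": [
    {"rx": 0, "ry": 0, "rz": 0, "tx": 0, "ty": 0, "tz": -5, "claw": 0.5},
    {"rx": 0, "ry": 0, "rz": 0, "tx": 0, "ty": 0, "tz": -10, "claw": 0.5},
    {"rx": 0, "ry": 0, "rz": 0, "tx": 0, "ty": 0, "tz": -15, "claw": 0.5},
    {"rx": 0, "ry": 0, "rz": 0, "tx": 0, "ty": 0, "tz": -20, "claw": 0.5},
    {"rx": 0, "ry": 0, "rz": 0, "tx": 0, "ty": 0, "tz": -25, "claw": 0.5},
    {"rx": 0, "ry": 0, "rz": 0, "tx": 0, "ty": 0, "tz": -30, "claw": 0.5},
    {"rx": 0, "ry": 0, "rz": 0, "tx": 0, "ty": 0, "tz": -35, "claw": 0.5},
    {"rx": 0, "ry": 0, "rz": 0, "tx": 0, "ty": 0, "tz": -40, "claw": 0.5},
    {"rx": 0, "ry": 0, "rz": 0, "tx": 0, "ty": 0, "tz": -45, "claw": 0.5},
    {"rx": 0, "ry": 0, "rz": 0, "tx": 0, "ty": 0, "tz": -50, "claw": 0.5}
  ]
}}

```text
time: 5.2
tcp_pos: [557.2, -241.2, 13.3]
orientation: [0.449, 0.546, -0.449, 0.546]
contact_force: [1.7, -4.9, -2.0]
grip_width: 0.499
```

Run:
```python
from h import *
st(); p=H(-109,-2); go([*p,11],11.1)
im=ctrl.read_camera("top"); s=ctrl.read_camera("scene")
a=cv2.resize(im[140:270,255:400],None,fx=2.7,fy=2.7,interpolation=cv2.INTER_CUBIC); b=cv2.resize(s[160:270,260:400],None,fx=2.8,fy=2.8,interpolation=cv2.INTER_CUBIC)
o=np.zeros((360,790,3),np.uint8); o[:a.shape[0],:a.shape[1]]=a; o[:b.shape[0],398:398+b.shape[1]]=b; cv2.imwrite("pics/c2.png",o)
```

```text
t 5.2 q [-0.108  0.726  0.626  1.846 -0.597  0.765  1.037] tcp [ 557.2 -241.2   13.3] yaw 11.12 x [ 0. -0. -1.] F [ 1.68 -4.87 -2.03] M [-1.016 -0.205 -0.006] w 0.499
go t [  2.3  -0.1 -24.1] r [ 0.0003  0.0001 -0.    ]
```

View pics/c2.png

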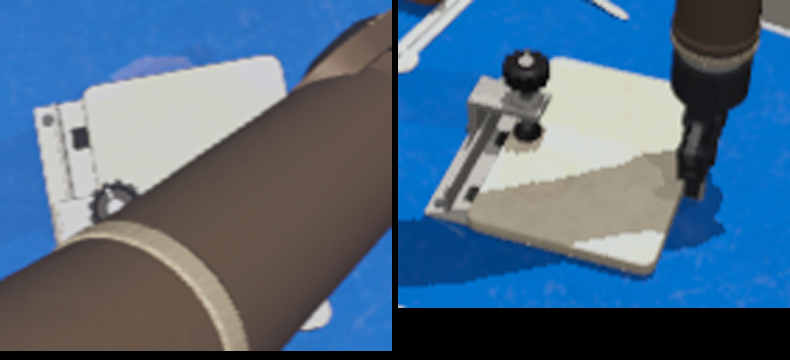

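The board slides under about 5 N. In the scene panel the gap to the stop is down to roughly 25 mm and the board looks nearly square. I'll push on, slower.

Call:
{"api": "move_arm", "payload": {
  "steps": [
    {"rx": 0, "ry": 0, "rz": 0, "tx": 0, "ty": 0, "tz": -3, "claw": 0.5},
    {"rx": 0, "ry": 0, "rz": 0, "tx": 0, "ty": 0, "tz": -6, "claw": 0.5},
    {"rx": 0, "ry": 0, "rz": 0, "tx": 0, "ty": 0, "tz": -9, "claw": 0.5},
    {"rx": 0, "ry": 0, "rz": 0, "tx": 0, "ty": 0, "tz": -12, "claw": 0.5},
    {"rx": 0, "ry": 0, "rz": 0, "tx": 0, "ty": 0, "tz": -14, "claw": 0.5},
    {"rx": 0, "ry": 0, "rz": 0, "tx": 0, "ty": 0, "tz": -16, "claw": 0.5},
    {"rx": 0, "ry": 0, "rz": 0, "tx": 0, "ty": 0, "tz": -17, "claw": 0.5},
    {"rx": 0, "ry": 0, "rz": 0, "tx": 0, "ty": 0, "tz": -18, "claw": 0.5},
    {"rx": 0, "ry": 0, "rz": 0, "tx": 0, "ty": 0, "tz": -19, "claw": 0.5},
    {"rx": 0, "ry": 0, "rz": 0, "tx": 0, "ty": 0, "tz": -20, "claw": 0.5}
  ]
}}

```text
time: 6.55
tcp_pos: [553.4, -221.8, 13.3]
orientation: [0.449, 0.546, -0.449, 0.546]
contact_force: [0.4, -4.8, -1.4]
grip_width: 0.499
```

Run:
```python
from h import *
st(); p=H(-109,-2); go([*p,11],11.1)
```

```text
t 6.55 q [-0.142  0.713  0.627  1.875 -0.598  0.75   1.016] tcp [ 553.4 -221.8   13.3] yaw 11.11 x [ 0. -0. -1.] F [ 0.43 -4.82 -1.37] M [-1.074 -0.245  0.047] w 0.499
go t [ 2.3 -0.1 -4.4] r [ 0.0002  0.0001 -0.0001]
```

1 mm per row onwards, checking the force.

Call:
{"api": "move_arm", "payload": {
  "steps": [
    {"rx": 0, "ry": 0, "rz": 0, "tx": 0, "ty": 0, "tz": -0.7, "claw": 0.5},
    {"rx": 0, "ry": 0, "rz": 0, "tx": 0, "ty": 0, "tz": -1.4, "claw": 0.5},
    {"rx": 0, "ry": 0, "rz": 0, "tx": 0, "ty": 0, "tz": -2.1, "claw": 0.5},
    {"rx": 0, "ry": 0, "rz": 0, "tx": 0, "ty": 0, "tz": -2.8, "claw": 0.5},
    {"rx": 0, "ry": 0, "rz": 0, "tx": 0, "ty": 0, "tz": -3.5, "claw": 0.5},
    {"rx": 0, "ry": 0, "rz": 0, "tx": 0, "ty": 0, "tz": -4, "claw": 0.5},
    {"rx": 0, "ry": 0, "rz": 0, "tx": 0, "ty": 0, "tz": -4.5, "claw": 0.5},
    {"rx": 0, "ry": 0, "rz": 0, "tx": 0, "ty": 0, "tz": -5, "claw": 0.5},
    {"rx": 0, "ry": 0, "rz": 0, "tx": 0, "ty": 0, "tz": -5.5, "claw": 0.5},
    {"rx": 0, "ry": 0, "rz": 0, "tx": 0, "ty": 0, "tz": -6, "claw": 0.5}
  ]
}}

```text
time: 7.8
tcp_pos: [553.0, -217.2, 13.5]
orientation: [0.449, 0.545, -0.45, 0.547]
contact_force: [3.8, -8.1, -3.9]
grip_width: 0.5
```

Run:
```python
from h import *
st(); p=H(-109,-2); go([*p,11],11.1)
```

```text
t 7.8 q [-0.153  0.709  0.629  1.882 -0.599  0.744  1.009] tcp [ 553.  -217.2   13.5] yaw 11.11 x [ 0.002 -0.002 -1.   ] F [ 3.83 -8.11 -3.88] M [-1.983 -0.82   0.134] w 0.5
go t [ 2.5 -0.6  0.2] r [ 0.0001  0.0027 -0.0013]
```

Call:
{"api": "move_arm", "payload": {
  "steps": [
    {"rx": 0, "ry": 0, "rz": 0, "tx": 0, "ty": 0, "tz": -0.4, "claw": 0.5},
    {"rx": 0, "ry": 0, "rz": 0, "tx": 0, "ty": 0, "tz": -0.8, "claw": 0.5},
    {"rx": 0, "ry": 0, "rz": 0, "tx": 0, "ty": 0, "tz": -1.2, "claw": 0.5},
    {"rx": 0, "ry": 0, "rz": 0, "tx": 0, "ty": 0, "tz": -1.6, "claw": 0.5},
    {"rx": 0, "ry": 0, "rz": 0, "tx": 0, "ty": 0, "tz": -2, "claw": 0.5},
    {"rx": 0, "ry": 0, "rz": 0, "tx": 0, "ty": 0, "tz": -2, "claw": 0.5},
    {"rx": 0, "ry": 0, "rz": 0, "tx": 0, "ty": 0, "tz": -2, "claw": 0.5},
    {"rx": 0, "ry": 0, "rz": 0, "tx": 0, "ty": 0, "tz": -2, "claw": 0.5},
    {"rx": 0, "ry": 0, "rz": 0, "tx": 0, "ty": 0, "tz": -2, "claw": 0.5},
    {"rx": 0, "ry": 0, "rz": 0, "tx": 0, "ty": 0, "tz": -2, "claw": 0.5}
  ]
}}

```text
time: 9.05
tcp_pos: [553.0, -217.2, 13.9]
orientation: [0.449, 0.544, -0.45, 0.548]
contact_force: [3.9, -12.4, -4.3]
grip_width: 0.502
```

Run:
```python
from h import *
st(); p=H(-109,-2); go([*p,11],11.1)
im=ctrl.read_camera("top"); s=ctrl.read_camera("scene")
a=cv2.resize(im[140:270,255:400],None,fx=2.7,fy=2.7,interpolation=cv2.INTER_CUBIC); b=cv2.resize(s[160:270,260:400],None,fx=2.8,fy=2.8,interpolation=cv2.INTER_CUBIC)
o=np.zeros((360,790,3),np.uint8); o[:a.shape[0],:a.shape[1]]=a; o[:b.shape[0],398:398+b.shape[1]]=b; cv2.imwrite("pics/c3.png",o)
```

```text
t 9.05 q [-0.156  0.708  0.63   1.884 -0.598  0.741  1.007] tcp [ 553.  -217.2   13.9] yaw 11.05 x [ 0.003 -0.005 -1.   ] F [  3.91 -12.36  -4.27] M [-2.706 -0.963  0.181] w 0.502
go t [ 2.9 -0.6  0.3] r [-0.0009  0.0056 -0.0021]
```

View pics/c3.png

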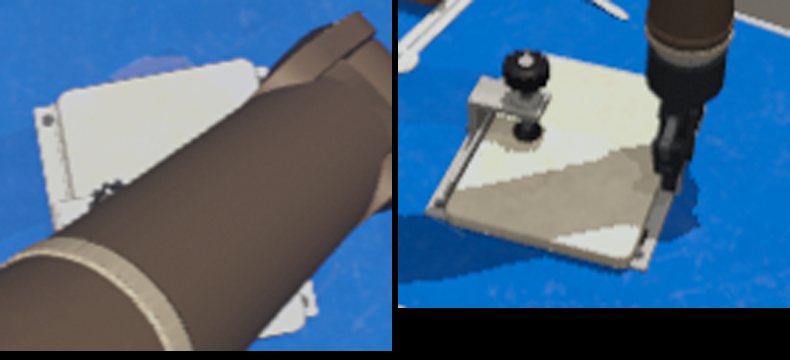

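The TCP has stopped and the force is rising, and the scene panel shows the board against the stop. I'll press a little more to seat it, then back off and check.

Call:
{"api": "move_arm", "payload": {
  "steps": [
    {"rx": 0, "ry": 0, "rz": 0, "tx": 0, "ty": 0, "tz": -1, "claw": 0.5},
    {"rx": 0, "ry": 0, "rz": 0, "tx": 0, "ty": 0, "tz": -2, "claw": 0.5},
    {"rx": 0, "ry": 0, "rz": 0, "tx": 0, "ty": 0, "tz": -3, "claw": 0.5},
    {"rx": 0, "ry": 0, "rz": 0, "tx": 0, "ty": 0, "tz": -4, "claw": 0.5},
    {"rx": 0, "ry": 0, "rz": 0, "tx": 0, "ty": 0, "tz": -4, "claw": 0.5},
    {"rx": 0, "ry": 0, "rz": 0, "tx": 0, "ty": 0, "tz": -4, "claw": 0.5},
    {"rx": 0, "ry": 0, "rz": 0, "tx": 0, "ty": 0, "tz": -4, "claw": 0.5},
    {"rx": 0, "ry": 0, "rz": 0, "tx": 0, "ty": 0, "tz": -4, "claw": 0.5},
    {"rx": 0, "ry": 0, "rz": 0, "tx": 0, "ty": 0, "tz": -4, "claw": 0.5},
    {"rx": 0, "ry": 0, "rz": 0, "tx": 0, "ty": 0, "tz": -4, "claw": 0.5}
  ]
}}

```text
time: 10.4
tcp_pos: [553.0, -217.0, 14.7]
orientation: [0.449, 0.541, -0.452, 0.549]
contact_force: [5.6, -20.2, -4.4]
grip_width: 0.498
```

Run:
```python
from h import *
st()
```

```text
t 10.4 q [-0.161  0.706  0.634  1.888 -0.597  0.735  1.003] tcp [ 553.  -217.    14.7] yaw 10.94 x [ 0.006 -0.01  -1.   ] F [  5.55 -20.23  -4.39] M [-4.616 -1.115  0.269] w 0.498
```

Call:
{"api": "move_arm", "payload": {
  "steps": [
    {"rx": 0, "ry": 0, "rz": 0, "tx": 0, "ty": 0, "tz": 10, "claw": 0.5},
    {"rx": 0, "ry": 0, "rz": 0, "tx": 0, "ty": 0, "tz": 30, "claw": 0.5},
    {"rx": 0, "ry": 0, "rz": 0, "tx": -50, "ty": 0, "tz": 30, "claw": 0.7},
    {"rx": 0, "ry": 0, "rz": 0, "tx": -110, "ty": 0, "tz": 30, "claw": 1},
    {"rx": 0, "ry": 0, "rz": 0, "tx": -170, "ty": 0, "tz": 30, "claw": 1},
    {"rx": 0, "ry": 0, "rz": 0, "tx": -215, "ty": -10, "tz": 0, "claw": 1},
    {"rx": 0, "ry": 0, "rz": 0, "tx": -215, "ty": -60, "tz": -386, "claw": 1},
    {"rx": 0, "ry": 0, "rz": 0, "tx": -215, "ty": -60, "tz": -386, "claw": 1},
    {"rx": 0, "ry": 0, "rz": 0, "tx": -215, "ty": -60, "tz": -386, "claw": 1},
    {"rx": 0, "ry": 0, "rz": 0, "tx": -215, "ty": -60, "tz": -386, "claw": 1}
  ]
}}

```text
time: 11.65
tcp_pos: [460.9, 27.0, 228.5]
orientation: [0.449, 0.547, -0.449, 0.546]
contact_force: [1.4, 0.5, -0.1]
grip_width: 1.001
```

Call:
{"api": "move_arm", "payload": {
  "steps": [
    {"rx": 0, "ry": 0, "rz": 0, "tx": 0, "ty": -10, "tz": -60, "claw": 1},
    {"rx": 0, "ry": 0, "rz": 0, "tx": 0, "ty": -20, "tz": -120, "claw": 1},
    {"rx": 0, "ry": 0, "rz": 0, "tx": 0, "ty": -30, "tz": -160, "claw": 1},
    {"rx": 0, "ry": 0, "rz": 0, "tx": 0, "ty": -30, "tz": -160, "claw": 1},
    {"rx": 0, "ry": 0, "rz": 0, "tx": 0, "ty": -30, "tz": -160, "claw": 1},
    {"rx": 0, "ry": 0, "rz": 0, "tx": 0, "ty": -30, "tz": -160, "claw": 1},
    {"rx": 0, "ry": 0, "rz": 0, "tx": 0, "ty": -30, "tz": -160, "claw": 1},
    {"rx": 0, "ry": 0, "rz": 0, "tx": 0, "ty": -30, "tz": -160, "claw": 1},
    {"rx": 0, "ry": 0, "rz": 0, "tx": 0, "ty": -30, "tz": -160, "claw": 1},
    {"rx": 0, "ry": 0, "rz": 0, "tx": 0, "ty": -30, "tz": -160, "claw": 1}
  ]
}}

```text
time: 12.9
tcp_pos: [401.7, 176.3, 228.3]
orientation: [0.449, 0.546, -0.449, 0.546]
contact_force: [-0.6, -0.9, -0.0]
grip_width: 0.998
```

Run:
```python
from h import *
st()
im=ctrl.read_camera("top"); s=ctrl.read_camera("scene"); cv2.imwrite("pics/t4.png",im); cv2.imwrite("pics/s4.png",s)
a=cv2.resize(im[150:280,255:390],None,fx=4,fy=4,interpolation=cv2.INTER_CUBIC)[:, :490]; b=cv2.resize(s[165:270,265:385],None,fx=2.5,fy=2.5,interpolation=cv2.INTER_CUBIC)
o=np.zeros((530,795,3),np.uint8); o[:a.shape[0],:a.shape[1]]=a; o[:b.shape[0],495:495+b.shape[1]]=b; cv2.imwrite("pics/c4.png",o)
```

```text
t 12.9 q [-1.209  0.086  0.744  2.062 -0.068  1.017 -0.237] tcp [401.7 176.3 228.3] yaw 11.11 x [-0.  0. -1.] F [-0.59 -0.87 -0.04] M [-0.018  0.018  0.03 ] w 0.998
```

View pics/c4.png

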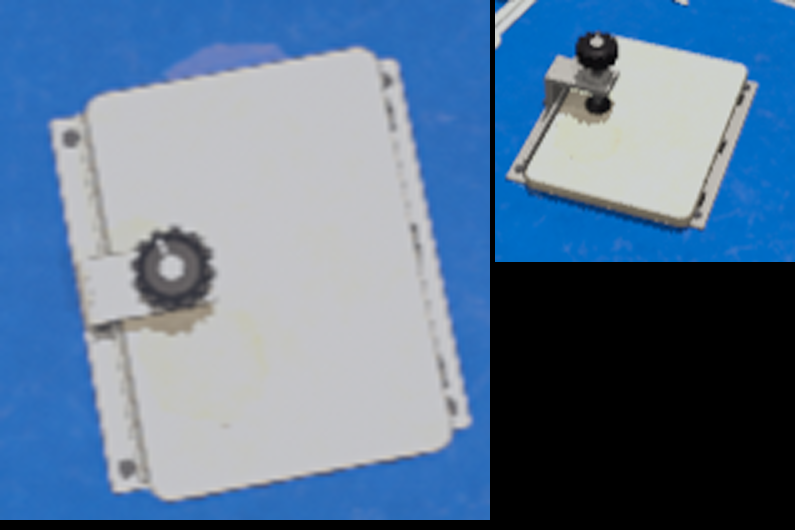

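The board looks home: the strip between its right edge and the base edge is even. Checking squareness numerically and refining the knob position.

Run:
```python
from h import *
im=cv2.imread("pics/t4.png"); g=cv2.GaussianBlur(cv2.cvtColor(im,cv2.COLOR_BGR2HSV)[...,1].astype(float),(3,3),0)
def cr(l,th=120):
    i=np.where((l[:-1]<th)&(l[1:]>=th))[0][0]; return i+(th-l[i])/(l[i+1]-l[i])
def fit(P,z,n):
    Q=np.array([onz("top",u,v,z)[:2] for u,v in P],np.float32); vx,vy,x,y=cv2.fitLine(Q,cv2.DIST_HUBER,0,.01,.01).ravel(); a=np.degrees(np.arctan2(vy,vx)); print(n,"ang",a%180,"pt",(x,y),"res",np.std((Q-[x,y])@[-vy,vx]),"hx",(np.array([x,y])-HO)@HX)
fit([(u,200-cr(g[200:140:-1,u])) for u in range(283,342,2)],24,"far")
fit([(u,230+cr(g[230:290,u])) for u in range(300,364,2)],24,"near")
fit([(340+cr(g[v,340:400]),v) for v in range(172,252,2)],5,"base right")
fit([(280-cr(g[v,280:250:-1]),v) for v in list(range(183,210,2))+list(range(236,270,2))],5,"base left")
# board right edge: darkest/brightness gradient vs base
gr=cv2.cvtColor(im,cv2.COLOR_BGR2GRAY).astype(float)
L=[]
for v in range(172,254):
    e=340+cr(g[v,340:400]); a=int(e)-8; seg=gr[v,a:a+7]; L.append((a+np.argmin(np.diff(seg))+.5,v))
fit(L,22,"board right")
p,e=tri((255+171/4,150+268/4),(265+(597-495)/2.5,165+40/2.5)); print("knob top",p,e,"hx",(p[:2]-HO)@HX,(p[:2]-HO)@HY)
go([520,-60,200],11.1); go([520,-60,200],191.1)
```

```text
far ang 99.80692 pt (np.float32(664.97437), np.float32(-104.97159)) res 2.832 hx -20.232680450439457
near ang 101.27327 pt (np.float32(399.5022), np.float32(-138.93184)) res 0.16038072 hx -2.311558120727537
base right ang 11.306993 pt (np.float32(548.6739), np.float32(-223.579)) res 0.19491895 hx -114.14055445861817Traceback (most recent call last):
  File "<stdin>", line 10, in <module>
  File "<stdin>", line 4, in cr
IndexError: index 0 is out of bounds for axis 0 with size 0
```

Call:
{"api": "move_arm", "payload": {
  "steps": [
    {"rx": -1.7, "ry": 0, "rz": 0, "tx": 0, "ty": 70, "tz": 254, "claw": 1},
    {"rx": -1.7, "ry": 0, "rz": 0, "tx": 0, "ty": 70, "tz": 254, "claw": 1},
    {"rx": -1.7, "ry": 0, "rz": 0, "tx": 0, "ty": 70, "tz": 254, "claw": 1},
    {"rx": -1.7, "ry": 0, "rz": 0, "tx": 0, "ty": 70, "tz": 254, "claw": 1},
    {"rx": -1.7, "ry": 0, "rz": 0, "tx": 0, "ty": 70, "tz": 254, "claw": 1},
    {"rx": -1.7, "ry": 0, "rz": 0, "tx": 0, "ty": 70, "tz": 254, "claw": 1},
    {"rx": -1.7, "ry": 0, "rz": 0, "tx": 0, "ty": 70, "tz": 254, "claw": 1},
    {"rx": -1.7, "ry": 0, "rz": 0, "tx": 0, "ty": 70, "tz": 254, "claw": 1},
    {"rx": -1.7, "ry": 0, "rz": 0, "tx": 0, "ty": 70, "tz": 254, "claw": 1},
    {"rx": -1.7, "ry": 0, "rz": 0, "tx": 0, "ty": 70, "tz": 254, "claw": 1}
  ]
}}

```text
time: 14.25
tcp_pos: [519.3, -59.3, 228.2]
orientation: [-0.103, 0.7, 0.103, 0.7]
contact_force: [-1.5, 0.7, -0.9]
grip_width: 1.002
```

Run:
```python
from h import *
st(); go([519.5,-59.5,90],108.5)
p,e=tri((255+171/4,150+268/4),(265+(597-495)/2.5,165+40/2.5)); print("knob top",p,e)
s=ctrl.read_camera("scene"); t=ctrl.read_camera("top")
a=cv2.resize(s[110:250,250:390],None,fx=2.8,fy=2.8,interpolation=cv2.INTER_CUBIC);b=cv2.resize(t[150:290,240:380],None,fx=2.8,fy=2.8,interpolation=cv2.INTER_CUBIC)
cv2.imwrite("pics/c5.png",np.hstack([a,b]))
```

```text
t 14.25 q [-0.479  0.262  0.61   1.878 -0.171  1.054  2.063] tcp [519.3 -59.3 228.2] yaw 106.72 x [-0. -0. -1.] F [-1.53  0.67 -0.93] M [ 0.004 -0.05  -0.003] w 1.002
go t [ 1.382e+02 -2.000e-01  1.000e-01] r [-0.0311 -0.0002  0.    ]
knob top [519.32415352 -60.7129753  125.21439242] 1.773737075557331
```

View pics/c5.png

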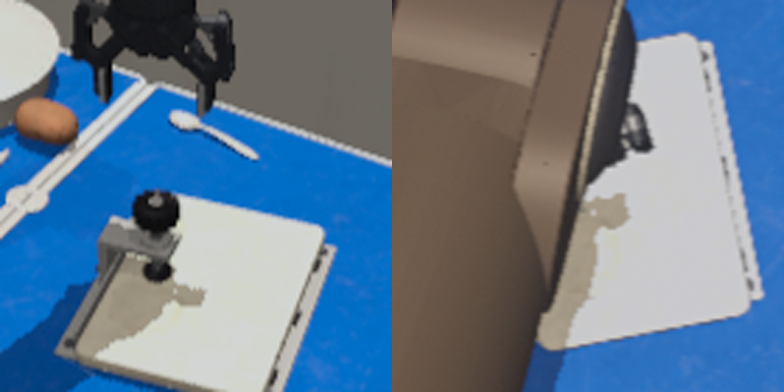

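The gripper is open and centred over the knob (left panel, knob at (155,210)). I'll descend, then close.

Call:
{"api": "move_arm", "payload": {
  "steps": [
    {"rx": 0, "ry": 0, "rz": 0, "tx": 30, "ty": 0, "tz": 0, "claw": 1},
    {"rx": 0, "ry": 0, "rz": 0, "tx": 60, "ty": 0, "tz": 0, "claw": 1},
    {"rx": 0, "ry": 0, "rz": 0, "tx": 85, "ty": 0, "tz": 0, "claw": 1},
    {"rx": 0, "ry": 0, "rz": 0, "tx": 100, "ty": 0, "tz": 0, "claw": 1},
    {"rx": 0, "ry": 0, "rz": 0, "tx": 110, "ty": 0, "tz": 0, "claw": 1},
    {"rx": 0, "ry": 0, "rz": 0, "tx": 120, "ty": 0, "tz": 0, "claw": 1},
    {"rx": 0, "ry": 0, "rz": 0, "tx": 130, "ty": 0, "tz": 0, "claw": 1},
    {"rx": 0, "ry": 0, "rz": 0, "tx": 136, "ty": 0, "tz": 0, "claw": 1},
    {"rx": 0, "ry": 0, "rz": 0, "tx": 140, "ty": 0, "tz": 0, "claw": 1},
    {"rx": 0, "ry": 0, "rz": 0, "tx": 140, "ty": 0, "tz": 0, "claw": 1}
  ]
}}

```text
time: 15.6
tcp_pos: [519.3, -59.4, 88.2]
orientation: [-0.101, 0.7, 0.101, 0.7]
contact_force: [-0.4, 0.2, -0.3]
grip_width: 1.002
```

Run:
```python
from h import *
st()
s=ctrl.read_camera("scene")
a=cv2.resize(s[150:250,270:370],None,fx=4.5,fy=4.5,interpolation=cv2.INTER_CUBIC); cv2.imwrite("pics/c6.png",a)
```

```text
t 15.6 q [-0.388  0.454  0.527  2.012 -0.327  0.757  2.192] tcp [519.3 -59.4  88.2] yaw 106.35 x [-0.  0. -1.] F [-0.41  0.23 -0.31] M [-0.015  0.027 -0.02 ] w 1.002
```

View pics/c6.png

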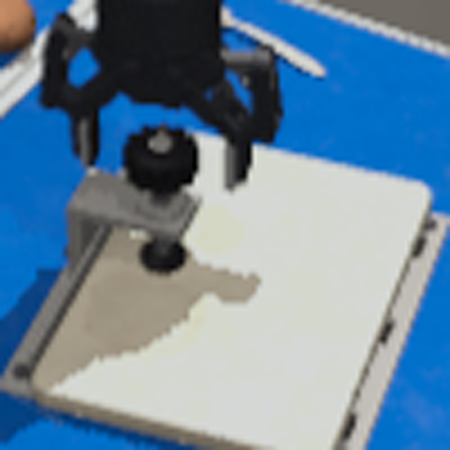

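The fingers straddle the knob at about (160,160) with clearance on both sides. Closing now.

Call:
{"api": "move_arm", "payload": {
  "steps": [
    {"rx": 0, "ry": 0, "rz": 0, "tx": 0, "ty": 0, "tz": 0, "claw": 0.75},
    {"rx": 0, "ry": 0, "rz": 0, "tx": 0, "ty": 0, "tz": 0, "claw": 0.6},
    {"rx": 0, "ry": 0, "rz": 0, "tx": 0, "ty": 0, "tz": 0, "claw": 0.4},
    {"rx": 0, "ry": 0, "rz": 0, "tx": 0, "ty": 0, "tz": 0, "claw": 0.3},
    {"rx": 0, "ry": 0, "rz": 0, "tx": 0, "ty": 0, "tz": 0, "claw": 0.3},
    {"rx": 0, "ry": 0, "rz": 0, "tx": 0, "ty": 0, "tz": 0, "claw": 0.3},
    {"rx": 0, "ry": 0, "rz": 0, "tx": 0, "ty": 0, "tz": 0, "claw": 0.3},
    {"rx": 0, "ry": 0, "rz": 0, "tx": 0, "ty": 0, "tz": 0, "claw": 0.3},
    {"rx": 0, "ry": 0, "rz": 0, "tx": 0, "ty": 0, "tz": 0, "claw": 0.3},
    {"rx": 0, "ry": 0, "rz": 0, "tx": 0, "ty": 0, "tz": 0, "claw": 0.3}
  ]
}}

```text
time: 16.9
tcp_pos: [519.4, -58.9, 88.8]
orientation: [-0.1, 0.7, 0.101, 0.7]
contact_force: [-2.1, 0.8, 5.2]
grip_width: 0.547
```

```bash
python3 -c "from h import *; st()"
```

```text
t 16.9 q [-0.388  0.453  0.527  2.012 -0.327  0.758  2.192] tcp [519.4 -58.9  88.8] yaw 106.37 x [ 0.     0.001 -1.   ] F [-2.08  0.85  5.24] M [ 0.335  0.393 -0.05 ] w 0.547
```

Call:
{"api": "move_arm", "payload": {
  "steps": [
    {"rx": 0.05, "ry": 0, "rz": 0, "tx": 0.1, "ty": 0, "tz": 0, "claw": 0.3},
    {"rx": 0.1, "ry": 0, "rz": 0, "tx": 0.2, "ty": 0, "tz": 0, "claw": 0.3},
    {"rx": 0.15, "ry": 0, "rz": 0, "tx": 0.3, "ty": 0, "tz": 0, "claw": 0.3},
    {"rx": 0.2, "ry": 0, "rz": 0, "tx": 0.4, "ty": 0, "tz": 0, "claw": 0.3},
    {"rx": 0.25, "ry": 0, "rz": 0, "tx": 0.5, "ty": 0, "tz": 0, "claw": 0.3},
    {"rx": 0.3, "ry": 0, "rz": 0, "tx": 0.6, "ty": 0, "tz": 0, "claw": 0.3},
    {"rx": 0.35, "ry": 0, "rz": 0, "tx": 0.7, "ty": 0, "tz": 0, "claw": 0.3},
    {"rx": 0.4, "ry": 0, "rz": 0, "tx": 0.8, "ty": 0, "tz": 0, "claw": 0.3},
    {"rx": 0.4, "ry": 0, "rz": 0, "tx": 0.8, "ty": 0, "tz": 0, "claw": 0.3},
    {"rx": 0.4, "ry": 0, "rz": 0, "tx": 0.8, "ty": 0, "tz": 0, "claw": 0.3}
  ]
}}

```text
time: 18.15
tcp_pos: [519.4, -58.8, 88.0]
orientation: [0.041, 0.706, -0.04, 0.706]
contact_force: [-2.8, 2.2, 5.9]
grip_width: 0.542
```

```bash
python3 -c "from h import *; st()"
```

```text
t 18.15 q [-0.465  0.477  0.632  2.017 -0.402  0.771  1.864] tcp [519.4 -58.8  88. ] yaw 83.45 x [ 0.     0.001 -1.   ] F [-2.75  2.25  5.92] M [ 0.328  0.474 -0.045] w 0.542
```

Call:
{"api": "move_arm", "payload": {
  "steps": [
    {"rx": 0.03, "ry": 0, "rz": 0, "tx": 0.06, "ty": 0, "tz": 0, "claw": 0.3},
    {"rx": 0.06, "ry": 0, "rz": 0, "tx": 0.12, "ty": 0, "tz": 0, "claw": 0.3},
    {"rx": 0.09, "ry": 0, "rz": 0, "tx": 0.18, "ty": 0, "tz": 0, "claw": 0.3},
    {"rx": 0.12, "ry": 0, "rz": 0, "tx": 0.24, "ty": 0, "tz": 0, "claw": 0.3},
    {"rx": 0.15, "ry": 0, "rz": 0, "tx": 0.3, "ty": 0, "tz": 0, "claw": 0.3},
    {"rx": 0.18, "ry": 0, "rz": 0, "tx": 0.35, "ty": 0, "tz": 0, "claw": 0.3},
    {"rx": 0.2, "ry": 0, "rz": 0, "tx": 0.38, "ty": 0, "tz": 0, "claw": 0.3},
    {"rx": 0.2, "ry": 0, "rz": 0, "tx": 0.38, "ty": 0, "tz": 0, "claw": 0.3},
    {"rx": 0.2, "ry": 0, "rz": 0, "tx": 0.38, "ty": 0, "tz": 0, "claw": 0.3},
    {"rx": 0.2, "ry": 0, "rz": 0, "tx": 0.38, "ty": 0, "tz": 0, "claw": 0.3}
  ]
}}

```text
time: 19.4
tcp_pos: [519.4, -58.7, 87.6]
orientation: [0.111, 0.698, -0.11, 0.698]
contact_force: [-0.6, 2.4, 5.5]
grip_width: 0.548
```

```bash
python3 -c "from h import *; st()"
```

```text
t 19.4 q [-0.503  0.491  0.685  2.02  -0.441  0.779  1.703] tcp [519.4 -58.7  87.6] yaw 72.0 x [ 0.     0.001 -1.   ] F [-0.57  2.37  5.5 ] M [ 0.458  0.357 -0.009] w 0.548
```

Call:
{"api": "move_arm", "payload": {
  "steps": [
    {"rx": 0.03, "ry": 0, "rz": 0, "tx": 0.06, "ty": 0, "tz": 0, "claw": 0.3},
    {"rx": 0.06, "ry": 0, "rz": 0, "tx": 0.12, "ty": 0, "tz": 0, "claw": 0.3},
    {"rx": 0.09, "ry": 0, "rz": 0, "tx": 0.18, "ty": 0, "tz": 0, "claw": 0.3},
    {"rx": 0.12, "ry": 0, "rz": 0, "tx": 0.24, "ty": 0, "tz": 0, "claw": 0.3},
    {"rx": 0.15, "ry": 0, "rz": 0, "tx": 0.3, "ty": 0, "tz": 0, "claw": 0.3},
    {"rx": 0.18, "ry": 0, "rz": 0, "tx": 0.35, "ty": 0, "tz": 0, "claw": 0.3},
    {"rx": 0.2, "ry": 0, "rz": 0, "tx": 0.38, "ty": 0, "tz": 0, "claw": 0.3},
    {"rx": 0.2, "ry": 0, "rz": 0, "tx": 0.38, "ty": 0, "tz": 0, "claw": 0.3},
    {"rx": 0.2, "ry": 0, "rz": 0, "tx": 0.38, "ty": 0, "tz": 0, "claw": 0.3},
    {"rx": 0.2, "ry": 0, "rz": 0, "tx": 0.38, "ty": 0, "tz": 0, "claw": 0.3}
  ]
}}

```text
time: 20.65
tcp_pos: [519.5, -58.6, 87.5]
orientation: [0.18, 0.684, -0.179, 0.684]
contact_force: [-3.3, 2.5, 9.9]
grip_width: 0.548
```

```bash
python3 -c "from h import *; st()"
```

```text
t 20.65 q [-0.54   0.507  0.739  2.022 -0.481  0.79   1.542] tcp [519.5 -58.6  87.5] yaw 60.55 x [ 0.     0.002 -1.   ] F [-3.27  2.49  9.87] M [ 0.461  0.718 -0.049] w 0.548
```

Fz rose and z lagged on the last step. I'll average a few readings, including the joint-7 torque.

```bash
cat >> h.py <<'E'
def avg(n=6):
    L=[]
    for i in range(n):
        if i: ctrl.read_camera("scene")
        s=ctrl.state(); L.append([*s["contact_force"],*s["ft_torque"],s["tau"][6],s["tcp_pos"][2]])
    L=np.array(L); print("F M tau7 z",L.mean(0).round(3),"sd",L.std(0).round(3)); st()
E
python3 -c "from h import *; avg()"
```

```text
F M tau7 z [-3.2960e+00  2.8980e+00  1.0073e+01  5.2200e-01  6.6300e-01 -5.6000e-02
  5.8000e-02  8.7498e+01] sd [0.333 0.44  0.188 0.03  0.03  0.007 0.    0.007]
t 20.9 q [-0.54   0.507  0.739  2.022 -0.481  0.79   1.542] tcp [519.5 -58.7  87.5] yaw 60.54 x [ 0.     0.002 -1.   ] F [-3.52  3.01 10.29] M [ 0.525  0.687 -0.053] w 0.547
```

Call:
{"api": "move_arm", "payload": {
  "steps": [
    {"rx": 0.03, "ry": 0, "rz": 0, "tx": 0.06, "ty": 0, "tz": 0, "claw": 0.3},
    {"rx": 0.06, "ry": 0, "rz": 0, "tx": 0.12, "ty": 0, "tz": 0, "claw": 0.3},
    {"rx": 0.09, "ry": 0, "rz": 0, "tx": 0.18, "ty": 0, "tz": 0, "claw": 0.3},
    {"rx": 0.1, "ry": 0, "rz": 0, "tx": 0.2, "ty": 0, "tz": 0, "claw": 0.3},
    {"rx": 0.1, "ry": 0, "rz": 0, "tx": 0.2, "ty": 0, "tz": 0, "claw": 0.3},
    {"rx": 0.1, "ry": 0, "rz": 0, "tx": 0.2, "ty": 0, "tz": 0, "claw": 0.3},
    {"rx": 0.1, "ry": 0, "rz": 0, "tx": 0.2, "ty": 0, "tz": 0, "claw": 0.3},
    {"rx": 0.1, "ry": 0, "rz": 0, "tx": 0.2, "ty": 0, "tz": 0, "claw": 0.3},
    {"rx": 0.1, "ry": 0, "rz": 0, "tx": 0.2, "ty": 0, "tz": 0, "claw": 0.3},
    {"rx": 0.1, "ry": 0, "rz": 0, "tx": 0.2, "ty": 0, "tz": 0, "claw": 0.3}
  ]
}}

```text
time: 22.15
tcp_pos: [519.6, -58.6, 87.5]
orientation: [0.214, 0.674, -0.213, 0.674]
contact_force: [-4.1, 3.3, 12.3]
grip_width: 0.55
```

```bash
python3 -c "from h import *; avg(3)"
```

```text
F M tau7 z [-3.7880e+00  3.3240e+00  1.2222e+01  5.7000e-01  8.0200e-01  3.0000e-02
 -5.9000e-02  8.7481e+01] sd [0.194 0.044 0.036 0.009 0.03  0.012 0.    0.002]
t 22.25 q [-0.558  0.516  0.766  2.023 -0.502  0.796  1.462] tcp [519.6 -58.6  87.5] yaw 54.83 x [ 0.     0.002 -1.   ] F [-3.72  3.27 12.21] M [0.581 0.762 0.044] w 0.547
```

Call:
{"api": "move_arm", "payload": {
  "steps": [
    {"rx": 0.03, "ry": 0, "rz": 0, "tx": 0, "ty": 0, "tz": 0, "claw": 0.3},
    {"rx": 0.06, "ry": 0, "rz": 0, "tx": 0, "ty": 0, "tz": 0, "claw": 0.3},
    {"rx": 0.09, "ry": 0, "rz": 0, "tx": 0, "ty": 0, "tz": 0, "claw": 0.3},
    {"rx": 0.1, "ry": 0, "rz": 0, "tx": 0, "ty": 0, "tz": 0, "claw": 0.3},
    {"rx": 0.1, "ry": 0, "rz": 0, "tx": 0, "ty": 0, "tz": 0, "claw": 0.3},
    {"rx": 0.1, "ry": 0, "rz": 0, "tx": 0, "ty": 0, "tz": 0, "claw": 0.3},
    {"rx": 0.1, "ry": 0, "rz": 0, "tx": 0, "ty": 0, "tz": 0, "claw": 0.3},
    {"rx": 0.1, "ry": 0, "rz": 0, "tx": 0, "ty": 0, "tz": 0, "claw": 0.3},
    {"rx": 0.1, "ry": 0, "rz": 0, "tx": 0, "ty": 0, "tz": 0, "claw": 0.3},
    {"rx": 0.1, "ry": 0, "rz": 0, "tx": 0, "ty": 0, "tz": 0, "claw": 0.3}
  ]
}}

```text
time: 23.5
tcp_pos: [519.6, -58.5, 87.5]
orientation: [0.248, 0.663, -0.246, 0.662]
contact_force: [-3.5, 2.7, 12.1]
grip_width: 0.545
```

```bash
python3 -c "from h import *; avg(3)"
```

```text
F M tau7 z [-3.598  2.858 12.185  0.568  0.763  0.118 -0.108 87.478] sd [0.226 0.32  0.636 0.023 0.012 0.011 0.    0.006]
t 23.6 q [-0.576  0.525  0.793  2.024 -0.523  0.803  1.383] tcp [519.6 -58.5  87.5] yaw 49.11 x [ 0.     0.002 -1.   ] F [-3.92  2.54 11.46] M [0.601 0.771 0.123] w 0.543
```

The bite is showing, with the moment rising. Another 0.2 rad to measure the slope.

Call:
{"api": "move_arm", "payload": {
  "steps": [
    {"rx": 0.03, "ry": 0, "rz": 0, "tx": 0, "ty": 0, "tz": 0, "claw": 0.3},
    {"rx": 0.06, "ry": 0, "rz": 0, "tx": 0, "ty": 0, "tz": 0, "claw": 0.3},
    {"rx": 0.09, "ry": 0, "rz": 0, "tx": 0, "ty": 0, "tz": 0, "claw": 0.3},
    {"rx": 0.12, "ry": 0, "rz": 0, "tx": 0, "ty": 0, "tz": 0, "claw": 0.3},
    {"rx": 0.15, "ry": 0, "rz": 0, "tx": 0, "ty": 0, "tz": 0, "claw": 0.3},
    {"rx": 0.18, "ry": 0, "rz": 0, "tx": 0, "ty": 0, "tz": 0, "claw": 0.3},
    {"rx": 0.2, "ry": 0, "rz": 0, "tx": 0, "ty": 0, "tz": 0, "claw": 0.3},
    {"rx": 0.2, "ry": 0, "rz": 0, "tx": 0, "ty": 0, "tz": 0, "claw": 0.3},
    {"rx": 0.2, "ry": 0, "rz": 0, "tx": 0, "ty": 0, "tz": 0, "claw": 0.3},
    {"rx": 0.2, "ry": 0, "rz": 0, "tx": 0, "ty": 0, "tz": 0, "claw": 0.3}
  ]
}}

```text
time: 24.85
tcp_pos: [519.7, -58.5, 87.5]
orientation: [0.313, 0.635, -0.311, 0.634]
contact_force: [-3.3, 3.4, 12.7]
grip_width: 0.547
```

```bash
python3 -c "from h import *; avg(3)"
```

```text
F M tau7 z [-3.444  2.934 12.454  0.635  0.742  0.18  -0.135 87.461] sd [0.22  0.315 0.222 0.032 0.044 0.012 0.    0.014]
t 24.95 q [-0.611  0.545  0.847  2.025 -0.565  0.818  1.224] tcp [519.6 -58.5  87.4] yaw 37.66 x [ 0.     0.002 -1.   ] F [-3.26  2.67 12.57] M [0.626 0.681 0.196] w 0.547
```

Call:
{"api": "move_arm", "payload": {
  "steps": [
    {"rx": 0.03, "ry": 0, "rz": 0, "tx": 0, "ty": 0, "tz": 0, "claw": 0.3},
    {"rx": 0.06, "ry": 0, "rz": 0, "tx": 0, "ty": 0, "tz": 0, "claw": 0.3},
    {"rx": 0.09, "ry": 0, "rz": 0, "tx": 0, "ty": 0, "tz": 0, "claw": 0.3},
    {"rx": 0.12, "ry": 0, "rz": 0, "tx": 0, "ty": 0, "tz": 0, "claw": 0.3},
    {"rx": 0.15, "ry": 0, "rz": 0, "tx": 0, "ty": 0, "tz": 0, "claw": 0.3},
    {"rx": 0.18, "ry": 0, "rz": 0, "tx": 0, "ty": 0, "tz": 0, "claw": 0.3},
    {"rx": 0.2, "ry": 0, "rz": 0, "tx": 0, "ty": 0, "tz": 0, "claw": 0.3},
    {"rx": 0.2, "ry": 0, "rz": 0, "tx": 0, "ty": 0, "tz": 0, "claw": 0.3},
    {"rx": 0.2, "ry": 0, "rz": 0, "tx": 0, "ty": 0, "tz": 0, "claw": 0.3},
    {"rx": 0.2, "ry": 0, "rz": 0, "tx": 0, "ty": 0, "tz": 0, "claw": 0.3}
  ]
}}

```text
time: 26.2
tcp_pos: [519.7, -58.4, 87.4]
orientation: [0.374, 0.601, -0.373, 0.6]
contact_force: [-2.8, 3.5, 13.3]
grip_width: 0.548
```

```bash
python3 -c "from h import *; avg(8)"
```

```text
F M tau7 z [-3.394  3.344 12.562  0.665  0.744  0.221 -0.229 87.455] sd [0.485 0.418 0.474 0.028 0.027 0.022 0.    0.009]
t 26.55 q [-0.644  0.568  0.9    2.027 -0.607  0.835  1.066] tcp [519.7 -58.4  87.5] yaw 26.22 x [ 0.001  0.002 -1.   ] F [-4.22  3.19 11.56] M [0.671 0.725 0.264] w 0.548
```

Call:
{"api": "move_arm", "payload": {
  "steps": [
    {"rx": 0.03, "ry": 0, "rz": 0, "tx": 0, "ty": 0, "tz": 0, "claw": 0.3},
    {"rx": 0.06, "ry": 0, "rz": 0, "tx": 0, "ty": 0, "tz": 0, "claw": 0.3},
    {"rx": 0.09, "ry": 0, "rz": 0, "tx": 0, "ty": 0, "tz": 0, "claw": 0.3},
    {"rx": 0.12, "ry": 0, "rz": 0, "tx": 0, "ty": 0, "tz": 0, "claw": 0.3},
    {"rx": 0.15, "ry": 0, "rz": 0, "tx": 0, "ty": 0, "tz": 0, "claw": 0.3},
    {"rx": 0.18, "ry": 0, "rz": 0, "tx": 0, "ty": 0, "tz": 0, "claw": 0.3},
    {"rx": 0.18, "ry": 0, "rz": 0, "tx": 0, "ty": 0, "tz": 0, "claw": 0.3},
    {"rx": 0.18, "ry": 0, "rz": 0, "tx": 0, "ty": 0, "tz": 0, "claw": 0.3},
    {"rx": 0.18, "ry": 0, "rz": 0, "tx": 0, "ty": 0, "tz": 0, "claw": 0.3},
    {"rx": 0.18, "ry": 0, "rz": 0, "tx": 0, "ty": 0, "tz": 0, "claw": 0.3}
  ]
}}

```text
time: 27.8
tcp_pos: [519.8, -58.4, 87.4]
orientation: [0.427, 0.565, -0.425, 0.564]
contact_force: [-3.3, 4.6, 12.7]
grip_width: 0.549
```

```bash
python3 -c "from h import *; avg(8)"
```

```text
F M tau7 z [-3.209  3.572 12.459  0.673  0.68   0.243 -0.235 87.448] sd [0.245 0.666 0.455 0.025 0.025 0.02  0.    0.012]
t 28.15 q [-0.672  0.59   0.948  2.028 -0.647  0.853  0.923] tcp [519.8 -58.4  87.5] yaw 15.9 x [ 0.001  0.002 -1.   ] F [-3.23  2.99 13.46] M [0.648 0.65  0.253] w 0.549
```

Moment growth flattened on that step, so the knob may have slipped a little in the grip. It has a white index mark, so I'll let go gently and read its true rotation from the top camera.

Call:
{"api": "move_arm", "payload": {
  "steps": [
    {"rx": 0, "ry": 0, "rz": 0, "tx": -0.5, "ty": 0, "tz": 0, "claw": 0.3},
    {"rx": 0, "ry": 0, "rz": 0, "tx": -1, "ty": 0, "tz": 0, "claw": 0.3},
    {"rx": 0, "ry": 0, "rz": 0, "tx": -1, "ty": 0, "tz": 0, "claw": 0.7},
    {"rx": 0, "ry": 0, "rz": 0, "tx": -1, "ty": 0, "tz": 0, "claw": 1},
    {"rx": 0, "ry": 0, "rz": 0, "tx": -1, "ty": 0, "tz": 0, "claw": 1},
    {"rx": 0, "ry": 0, "rz": 0, "tx": -1, "ty": 0, "tz": 0, "claw": 1},
    {"rx": 0, "ry": 0, "rz": 0, "tx": -10, "ty": 0, "tz": 0, "claw": 1},
    {"rx": 0, "ry": 0, "rz": 0, "tx": -50, "ty": 0, "tz": 0, "claw": 1},
    {"rx": 0, "ry": 0, "rz": 0, "tx": -100, "ty": 0, "tz": 0, "claw": 1},
    {"rx": 0, "ry": 0, "rz": 0, "tx": -140, "ty": 0, "tz": 0, "claw": 1}
  ]
}}

```text
time: 29.4
tcp_pos: [519.4, -59.9, 228.8]
orientation: [0.427, 0.564, -0.426, 0.564]
contact_force: [0.7, 0.6, -0.2]
grip_width: 0.999
```

```bash
python3 -c "
from h import *
st(); go([410,150,228],15.9)"
```

```text
t 29.4 q [-0.853  0.413  1.162  1.895 -0.423  1.111  0.748] tcp [519.4 -59.9 228.8] yaw 15.78 x [ 0.001 -0.    -1.   ] F [ 0.7   0.63 -0.18] M [ 0.03  -0.031  0.005] w 0.999
go t [   0.7  -48.2 -231.7] r [-0.0021  0.0003 -0.0009]
```

Call:
{"api": "move_arm", "payload": {
  "steps": [
    {"rx": 0, "ry": 0, "rz": 0, "tx": 0, "ty": -12, "tz": -60, "claw": 1},
    {"rx": 0, "ry": 0, "rz": 0, "tx": 0, "ty": -25, "tz": -120, "claw": 1},
    {"rx": 0, "ry": 0, "rz": 0, "tx": 0, "ty": -37, "tz": -180, "claw": 1},
    {"rx": 0, "ry": 0, "rz": 0, "tx": 0, "ty": -48, "tz": -232, "claw": 1},
    {"rx": 0, "ry": 0, "rz": 0, "tx": 0, "ty": -48, "tz": -232, "claw": 1},
    {"rx": 0, "ry": 0, "rz": 0, "tx": 0, "ty": -48, "tz": -232, "claw": 1},
    {"rx": 0, "ry": 0, "rz": 0, "tx": 0, "ty": -48, "tz": -232, "claw": 1},
    {"rx": 0, "ry": 0, "rz": 0, "tx": 0, "ty": -48, "tz": -232, "claw": 1},
    {"rx": 0, "ry": 0, "rz": 0, "tx": 0, "ty": -48, "tz": -232, "claw": 1},
    {"rx": 0, "ry": 0, "rz": 0, "tx": 0, "ty": -48, "tz": -232, "claw": 1}
  ]
}}

```text
time: 30.65
tcp_pos: [410.1, 150.2, 226.5]
orientation: [0.427, 0.564, -0.427, 0.564]
contact_force: [0.5, -0.5, 0.5]
grip_width: 1.002
```

Run:
```python
from h import *
st(); t=ctrl.read_camera("top"); cv2.imwrite("pics/t7.png",t); cv2.imwrite("pics/s7.png",ctrl.read_camera("scene"))
r=lambda i,f:cv2.resize(i[200:236,278:318],None,fx=9.5,fy=9.5,interpolation=cv2.INTER_CUBIC)
b=cv2.resize(t[150:280,255:400],None,fx=2,fy=2); o=np.zeros((342,760,3),np.uint8)
o=np.hstack([r(cv2.imread("pics/t4.png"),0),r(t,0)])
cv2.imwrite("pics/c7.png",np.vstack([o,np.hstack([b[:250,:290],cv2.resize(cv2.imread("pics/s7.png")[165:270,265:385],(285,250)),np.zeros((250,o.shape[1]-575,3),np.uint8)])]))
```

```text
t 30.65 q [-1.652  0.223  1.398  2.084 -0.256  1.034  0.151] tcp [410.1 150.2 226.5] yaw 15.74 x [ 0. -0. -1.] F [ 0.54 -0.45  0.46] M [-0.044 -0.015 -0.031] w 1.002
```

View pics/c7.png

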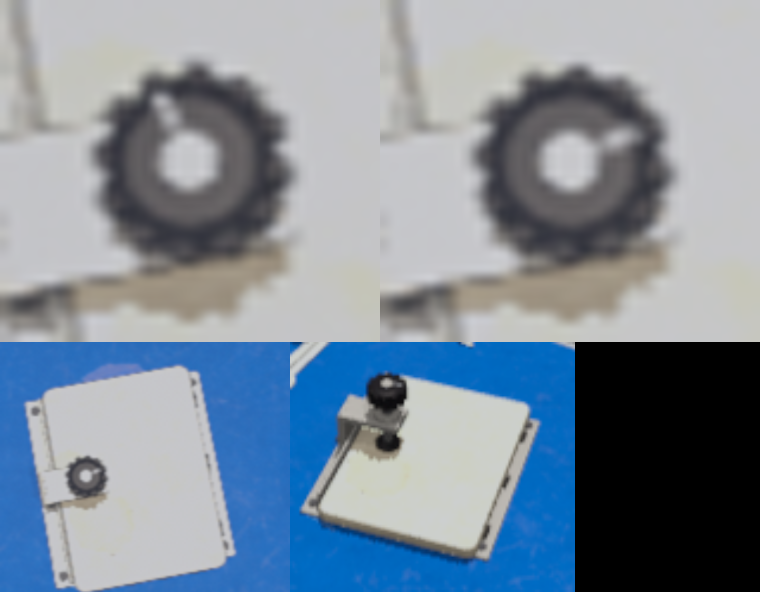

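The mark turned from about −27° to +67° from image-up. That is roughly 93° clockwise against the 90.5° commanded, so there was no slip. Bite came at about 40–46°, so the knob is about 45–50° past it. Last check: has the board moved since it was pushed home?

Run:
```python
from h import *
def cr(l,th=120):
    i=np.where((l[:-1]<th)&(l[1:]>=th))[0][0]; return i+(th-l[i])/(l[i+1]-l[i])
for n in("t4","t7"):
    im=cv2.imread(f"pics/{n}.png"); g=cv2.GaussianBlur(cv2.cvtColor(im,cv2.COLOR_BGR2HSV)[...,1].astype(float),(3,3),0)
    for P,z in(([(u,230+cr(g[230:290,u])) for u in range(300,364,2)],24),([(340+cr(g[v,340:400]),v) for v in range(172,252,2)],5)):
        Q=np.array([onz("top",u,v,z)[:2] for u,v in P],np.float32); vx,vy,x,y=cv2.fitLine(Q,cv2.DIST_HUBER,0,.01,.01).ravel(); print(n,np.degrees(np.arctan2(vy,vx))%180,(x,y))
a,b=cv2.imread("pics/t4.png")[150:280,255:395],cv2.imread("pics/t7.png")[150:280,255:395]
d=cv2.absdiff(a,b).max(2)>40; ys,xs=np.where(d); print("changed px",d.sum(),(xs.min()+255,xs.max()+255,ys.min()+150,ys.max()+150))
a,b=cv2.imread("pics/top0.png"),cv2.imread("pics/t7.png"); d=(cv2.absdiff(a,b).max(2)>60).astype(np.uint8)
print([cv2.boundingRect(c) for c in cv2.findContours(d,0,2)[0] if cv2.contourArea(c)>15])
```

```text
t4 101.27327 (np.float32(399.5022), np.float32(-138.93184))
t4 11.306993 (np.float32(548.6739), np.float32(-223.579))
t7 101.276924 (np.float32(399.49777), np.float32(-138.9319))
t7 11.322742 (np.float32(543.2828), np.float32(-224.68338))
changed px 15 (np.int64(294), np.int64(305), np.int64(210), np.int64(215))
[(0, 326, 117, 74), (43, 318, 19, 8), (293, 261, 73, 14), (292, 248, 21, 13), (147, 229, 10, 10), (0, 226, 195, 98), (281, 183, 24, 13), (276, 170, 27, 9), (304, 157, 87, 104)]
```

```bash
python3 -c "
from h import *
print(ctrl.finish_job()); st()"
```

```text
the job is handed in; nothing more can be done
None
the job is handed in; nothing more can be done
```

The board is home against the back stop and clamped, and the job was handed in at about 31 s of the 69 s allowed.

**Board:** I pushed it along the holder with the fingers until it stopped against the stop under about 20 N. The camera puts it square to the holder base within about 0.05°, and its near edge had not moved after clamping.

**Knob:** I turned it 1.58 rad clockwise in one grasp, let go and moved the arm clear. The knob's white mark showed about 93° against the 90.5° commanded, so it did not slip in the grip. It was still at that angle about 1 s after release.

**Checks that disagreed:**
- **Where the clamp bit:** the knob stopped going down at about 0.69 rad, but the moment only started to rise at about 0.8 rad. By angle, that puts the knob about 0.77–0.89 rad past the bite, against the 0.785 rad asked.
- **Final moment:** it read about 0.24 N m, lower than the roughly 0.33 N m expected, which on its own would mean about 0.6 rad past the bite. I accepted the result as the middle of these estimates.

**Other things:** I did not deliberately touch any of them. In the last top picture the arm and its shadow covered the far left, so I did not check every bystander there separately.

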